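# Stand the paddle board up in the dish dryer and start the long drying programme

### The arm

A 6-joint arm with a two-finger parallel gripper is mounted at the origin on the work surface. World frame = base frame: x ahead of the robot, y to its left, z up, the work surface at z = 0. Lengths are in m, angles in rad, forces in N, time in s.
With the tool pointing down it reaches from about 0.35 to 0.975 m from the base axis. Payload 4.9 kg.
Tool frame: the origin (TCP) lies at the very end of the fingers, on their centre line; the grasp point (between the pads) lies 19 mm behind it; z points along the fingers, y is the line along which they close (so a half turn about z gives the same grasp; the last joint's range is limited). The gripper opens to 85 mm and grips with 20 to 120 N. Pads are 22 mm wide; open, the fingers measure 114 mm over their backs; the gripper's body (76 mm by 85 mm) begins 54 mm behind the grasp point. The pads swing forward as they close: fully open they stand 13 mm farther back than shut.
Start: joints at [1.151, 0.053, 1.613, -0, 1.476, -0.119], TCP at [0.185, 0.597, 0.231] pointing down, gripper open.
Joint ranges: [-3.01, 3.01], [-1.01, 2.22], [0.06, 2.58], [-1.02, 4.17], [0.09, 2.62], [-3.14, 3.14]. Speed limits (rad/s): [2.57, 2.57, 3.14, 3.14, 3.14, 3.14].

### API

Orientations are given as a rotation vector (axis times angle).
In Python, from station import get_obs, get_image, get_calibration, finish_job gives the robot as it stands.
- The arm moves only by the tool servo_tool, never from a script. Its argument "increments" is a list of rows, each a list of 5 numbers: the opening, from 0 (shut) to 1 (fully open), then the shift along the tool's x, y, z in mm, then the turn about the tool's z in degrees. In form: [[jaw, tx, ty, tz, spin], ...]. A call has 1 to 12 rows; each row shifts and turns the commanded pose from where the row before left it, along the tool's axes as they then stand; what a row does not reach is not made up. A row lasts 1/8 s, in which the tool goes at most 62.5 mm and 10.7 degrees, less where a joint would pass 70% of its speed; a pose out of reach is approached as far as the arm can. A call is refused whole if a number of a shift passes 62.5 or a number of a turn 10.7, either way. A call with a gripper value outside its range is refused whole. The fingers move at their own pace and stop on an object; "force" is the grip in N (left out, the last holds). Time passes only in rows, so rows that do not move let the fingers close. It gives the time, the measured TCP pose, the force, the opening and the grip force at its end, in the units of the state.
- get_obs(): the state, without advancing time (a new reading comes with each control period).
- get_image(name): name is "side" or "top" or "wrist"; returns the picture (384x512x3 uint8, red, green, blue); there is no depth.
- get_calibration(name): a dict with "fx", "fy", "cx", "cy" (pixels), "dist_coeffs" ([k1, k2, p1, p2, k3] as OpenCV has them; the pictures are not rectified), "R" (3x3) and "t" (3): a world point X has camera coordinates R X + t; the wrist camera has in their place "mount" (4x4, takes a point from camera to tool coordinates, whose origin is the TCP and whose axes are the flange's). Camera axes: x right, y down, z forward; pixel columns grow to the right and rows downward; lengths in m; the calibration is good to about 2 mm. A picture is of the moment at which its call begins: read the wrist's pose just before it. get_calibration takes no time and is no camera call.
- finish_job(): hands the job in; it is judged then, once.
The state is a dict: "t": time; "q": joint angles; "dq": joint speeds; "effort": joint torques, N m; "tool_pos": TCP position; "tool_rot": TCP orientation; "contact_force": force on the tool from outside, world axes, zero at the start; "wrist_torque": the same for the moment, N m; "opening": finger opening in m; "grip_force": force on a finger pad.
Only numpy, scipy, OpenCV 4.12 (cv2) and the standard library are available. Lean on these libraries where they do the work, as an engineer would, in place of code of your own. Each camera call takes 0.05 s, during which the arm holds its last target. There are 200 camera calls.

### The job

The washed wooden paddle board is lying flat on the counter: stand it up by its handle in any free bay of the dish dryer's rack, on its thin square end with the handle upwards and about centred front to back, lowering it gently and letting go of it. Then start the dryer: press the green power key fully down and let it come back up, then press the blue long-programme key the same way, without pressing the yellow key. Leave the plates and everything else where they are.

Things in the scene. Friction and masses are not known exactly. Their poses are not given: they have to be found in the camera images.
- board: Flat wooden paddle board, 0.15 to 0.31 kg, lying flat at the start. Blade 130 x 120 mm, handle 70 x 34 mm in the middle of one short side, all 16 mm thick. Origin under the centre of the blade; x towards the handle, y across the width, z out of the upper face. Blade x -65 to +65 mm, handle x +65 to +135 mm, thickness z 0 to 16 mm. Standing with the handle up, its x points up.
- board_handle (a point): Middle of the handle, where it can be gripped across its 34 mm width: 105 mm from the origin along the board's x, mid thickness.
- board_foot (a point): Middle of the thin 120 x 16 mm end edge at the far end from the handle, the edge the board is to stand on: -65 mm along the board's x, mid thickness.
- dryer: Heated dish dryer, fixed: white base 360 mm (x) x 420 mm (y) x 44 mm high, plate rack in its middle, a fan unit at its right end (x -80 to +170, y -206 to -121 mm, top 144 mm above the counter), three keys along its front. Origin under its centre on the counter; x from the key panel to the rear, y to its left seen from the robot, z up.
- rack_top (a point): Middle of the rack at the height of the strip tops, 138 mm above the counter. Seven bent steel strips 5 mm thick run along the dryer's x, 35 mm apart, with six bays 30 mm clear between them, open at the top. Strip tops are level from 50 mm before to 62 mm behind this point and slope down in front. In a bay the board may lean on a strip (about 10 degrees).
- bay1 (a point): Centre of the floor of bay 1 of the rack, on the wire tops, 60 mm above the counter (bay1 leftmost seen from the robot, bay6 rightmost). Floor wires run along the dryer's y at x = -70, -25, +25, +70 mm. Free.
- bay2 (a point): Centre of the floor of bay 2 of the rack, on the wire tops, 60 mm above the counter (bay1 leftmost seen from the robot, bay6 rightmost). Floor wires run along the dryer's y at x = -70, -25, +25, +70 mm. Free.
- bay3 (a point): Centre of the floor of bay 3 of the rack, on the wire tops, 60 mm above the counter (bay1 leftmost seen from the robot, bay6 rightmost). Floor wires run along the dryer's y at x = -70, -25, +25, +70 mm. Free.
- bay4 (a point): Centre of the floor of bay 4 of the rack, on the wire tops, 60 mm above the counter (bay1 leftmost seen from the robot, bay6 rightmost). Floor wires run along the dryer's y at x = -70, -25, +25, +70 mm. A plate stands in this bay.
- bay5 (a point): Centre of the floor of bay 5 of the rack, on the wire tops, 60 mm above the counter (bay1 leftmost seen from the robot, bay6 rightmost). Floor wires run along the dryer's y at x = -70, -25, +25, +70 mm. Free.
- bay6 (a point): Centre of the floor of bay 6 of the rack, on the wire tops, 60 mm above the counter (bay1 leftmost seen from the robot, bay6 rightmost). Floor wires run along the dryer's y at x = -70, -25, +25, +70 mm. A plate stands in this bay.
- power (a joint): Green power key, the left one on the panel along the dryer's front: spring key of 28 mm diameter, 0 up to 0.005 m fully down; about 1.2 N starts it moving and 4 N holds it fully down; it springs back when let go.
- power_top (a point): Centre of the top of the green key, about 62 mm above the counter when up; pressed straight down. The keys are 60 mm apart.
- short (a joint): Yellow short-programme key midway between the green and the blue one, same kind; not to be pressed.
- long (a joint): Blue long-programme key, the right one on the panel, same kind, 0 up to 0.005 m fully down.
- long_top (a point): Centre of the top of the blue key.
- plate_white: White plate, 160 mm across, 18 mm deep, standing on its rim in bay 4 or 6, leaning slightly left; its top is 215 mm above the counter. Origin at the centre of its foot, on the left side of the plate.
- plate_blue: Blue plate of the same size and form, in the other of bays 4 and 6. Origin as for the white plate.
- cup: White cup upside down on the wires left of the bays, 76 mm across, 81 mm tall, its top 141 mm above the counter. Origin at the centre of its lower rim.
- mug: Blue mug, 80 mm across and 95 mm tall with a handle, on the counter beyond the board. Origin under its centre.
- soap: Green washing-up liquid bottle, closed, 60 mm across, 190 mm tall, beyond the board. Origin under its centre.
- jar: Amber glass jar with a steel cap, 72 mm across, 100 mm tall, beyond the board. Origin under its centre.
- bowl: White bowl, 130 mm across, 55 mm tall, on the counter left of the robot. Origin under its centre.

How it is judged:
By the outcome, as a careful person would: the job done as asked, in the order asked, and still so for the second after the job is handed in, with the robot touching nothing.
It also fails if it takes over 64 s, if anything falls off the work surface, if the arm or the gripper's body presses on something with over 40 N, if the wrist force passes 120 N, or if a joint passes its speed limit or range.

## Working session

There is one attempt and no reset: what is moved stays moved. The work goes in short steps, Python scripts to look and compute and a tool call to move; the robot and the scene stay as the last step left them, time stands still between calls to the robot, and variables do not carry over. Pictures are saved under pics/ and viewed, at most 12 in all, crops included, and the job is handed in when it is done.

Besides the shell and the picture viewer there is one more tool, called after ">>>" as name(argument=value, ...) on one line, values as JSON. servo_tool: Moves the arm, as the interface text tells. Its arguments: {"type":"object","properties":{"increments":{"type":"array"},"force":{"type":"number"}},"required":["increments"]}

```bash
mkdir -p pics; ls
cat > h.py <<'E'
import numpy as np, cv2, sys
from scipy.spatial.transform import Rotation as Ro
from station import *
def cam(n,obs=None):
    c=get_calibration(n); K=np.array([[c['fx'],0,c['cx']],[0,c['fy'],c['cy']],[0,0,1.]]); d=np.array(c['dist_coeffs'])
    if 'mount' in c:
        T=np.eye(4);T[:3,:3]=Ro.from_rotvec(obs['tool_rot']).as_matrix();T[:3,3]=obs['tool_pos']
        M=T@np.array(c['mount']); R=M[:3,:3].T; t=-R@M[:3,3]
    else: R=np.array(c['R']);t=np.array(c['t'])
    return K,d,R,t
def ray(C,uv,z):
    K,d,R,t=C; p=cv2.undistortPoints(np.array([[uv]],float),K,d)[0,0]; v=R.T@np.r_[p,1]; o=-R.T@t
    return o+v*(z-o[2])/v[2]
def proj(C,X):
    K,d,R,t=C; return cv2.projectPoints(np.atleast_2d(np.array(X,float)),cv2.Rodrigues(R)[0],t,K,d)[0][:,0]
def snap(n,f):
    im=get_image(n); cv2.imwrite('pics/'+f,cv2.cvtColor(im,cv2.COLOR_RGB2BGR)); return im
E
python3 - <<'E'
from h import *
o=get_obs();print(o)
for n in ('top','side','wrist'):
    snap(n,n+'0.png');c=get_calibration(n);print(n,c)
a=[cv2.imread('pics/%s0.png'%n) for n in('top','side')]
E
```

```text
pics
{'t': 0.0, 'q': array([ 1.15100247e+00,  5.33543436e-02,  1.61430236e+00,  3.89258087e-06,
        1.47598721e+00, -1.18982051e-01]), 'dq': array([-0.00172639, -0.0017395 , -0.00040808,  0.00016427, -0.00224738,
        0.00027058]), 'effort': array([ 1.11665024e-03, -3.93677258e+01, -3.70179069e+01, -7.78687195e-05,
        6.96096671e-03, -2.32133289e-05]), 'tool_pos': array([0.18491692, 0.59636602, 0.23005958]), 'tool_rot': array([-4.70652543e-01, -3.10558008e+00,  3.10374941e-03]), 'contact_force': array([0.09141827, 0.17794209, 0.21072934]), 'wrist_torque': array([0.04492603, 0.04014048, 0.02736943]), 'grip_force': 0.0, 'opening': 0.08543690818796888}
top {'fx': 361.6725132785741, 'fy': 361.6725132785741, 'cx': 255.45326686125387, 'cy': 192.95684218499883, 'dist_coeffs': array([0.00713916, 0.        , 0.        , 0.        , 0.        ]), 'R': array([[-0.00511637, -0.99998388, -0.00246303],
       [-0.99969013,  0.00517484, -0.02434884],
       [ 0.02436119,  0.00233769, -0.99970049]]), 't': array([0.09638881, 0.47494177, 1.10282993])}
side {'fx': 401.53767346785696, 'fy': 
[... 198 characters left out ...]
01412628],
       [-0.0775539 ,  0.52893434, -0.84511174],
       [ 0.09641411, -0.83971288, -0.53440302]]), 't': array([0.47591616, 0.10817907, 0.98526037])}
wrist {'fx': 284.8936390203459, 'fy': 284.8936390203459, 'cx': 257.91477461901127, 'cy': 191.740522105493, 'dist_coeffs': array([-0.0523345,  0.       ,  0.       ,  0.       ,  0.       ]), 'mount': array([[ 1.56059976e-04, -9.55466672e-01, -2.95098990e-01,
         7.44420870e-02],
       [ 9.99999919e-01,  3.97228351e-05,  4.00225424e-04,
         6.48052594e-04],
       [-3.70679885e-04, -2.95099029e-01,  9.55466601e-01,
        -1.42630788e-01],
       [ 0.00000000e+00,  0.00000000e+00,  0.00000000e+00,
         1.00000000e+00]])}
```

View pics/top0.png

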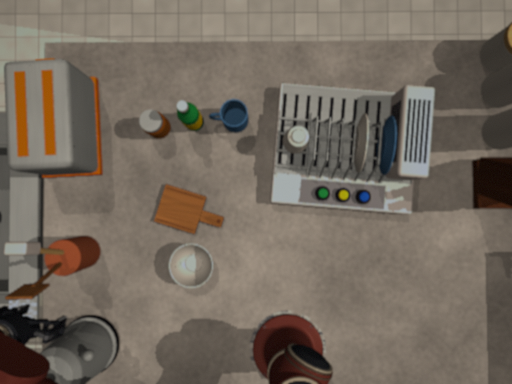

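View pics/side0.png

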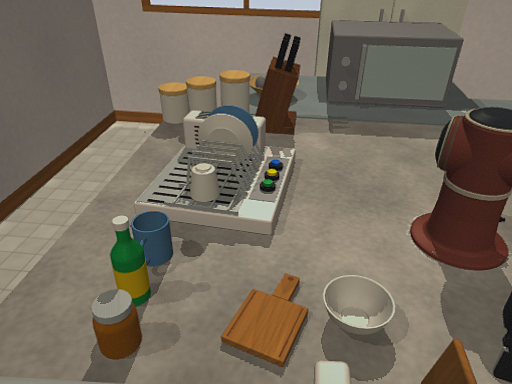

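The top view shows the board at about (180,210) with its handle end near (222,220), the bowl at (190,266), the dryer at (275–430, 85–215) and the keys at (323,193), (344,195) and (364,197). Bays 1–3 look free. The tool stays vertical, so I'll grip the handle, pivot the board upright about its foot edge, then carry it. Next I'll enlarge the board and dryer for accurate pixels.

Run:
```python
import cv2,numpy as np
im=cv2.imread('pics/top0.png')
a=cv2.resize(im[175:295,145:235],None,fx=5,fy=5,interpolation=cv2.INTER_CUBIC) #450x600
b=cv2.resize(im[75:225,265:445],None,fx=4.4,fy=4,interpolation=cv2.INTER_CUBIC)
cv2.imwrite('pics/c1.png',a)
b=cv2.resize(im[75:220,265:440],None,fx=4,fy=4,interpolation=cv2.INTER_CUBIC)
for k in range(0,700,40): cv2.line(b,(k,0),(k,6),(0,0,255),1)
for k in range(0,580,40): cv2.line(b,(0,k),(6,k),(0,0,255),1)
cv2.imwrite('pics/c2.png',b)
# key centroids by colour, board by colour
h=cv2.cvtColor(im,cv2.COLOR_BGR2HSV)
for n,(lo,hi) in dict(g=((45,80,30),(85,255,255)),y=((22,120,80),(35,255,255)),b=((105,100,50),(125,255,255))).items():
    m=cv2.inRange(h,lo,hi); m[:183]=0;m[208:]=0;m[:,:310]=0;m[:,380:]=0
    v,u=np.nonzero(m);print(n,len(u),u.mean(),v.mean())
m=cv2.inRange(h,(5,110,60),(22,255,255));m[:178]=0;m[238:]=0;m[:,:148]=0;m[:,228:]=0
n,l,s,c=cv2.connectedComponentsWithStats(m);k=1+s[1:,4].argmax();print(s[k],c[k])
cs=cv2.findContours((l==k).astype('uint8'),0,2)[0];print(cv2.approxPolyDP(max(cs,key=len),2,True)[:,0].tolist())
```

```text
g 99 322.6666666666667 192.8989898989899
y 86 343.3953488372093 194.5
b 94 363.9574468085106 196.19148936170214
[ 154  184   70   50 1955] [183.80613811 209.98823529]
[[165, 185], [155, 221], [192, 233], [199, 220], [216, 226], [221, 225], [221, 216], [202, 209], [204, 196]]
```

View pics/c1.png

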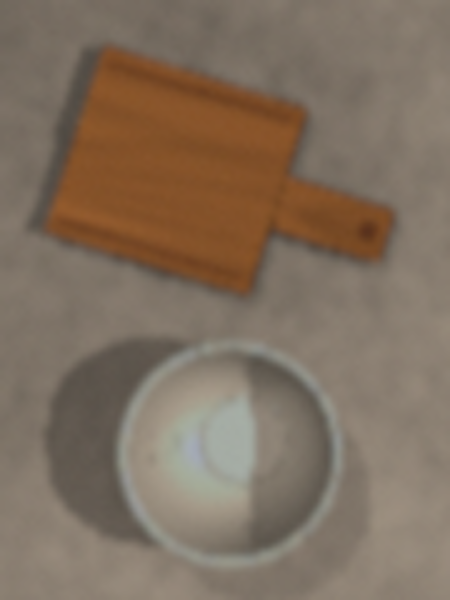

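View pics/c2.png

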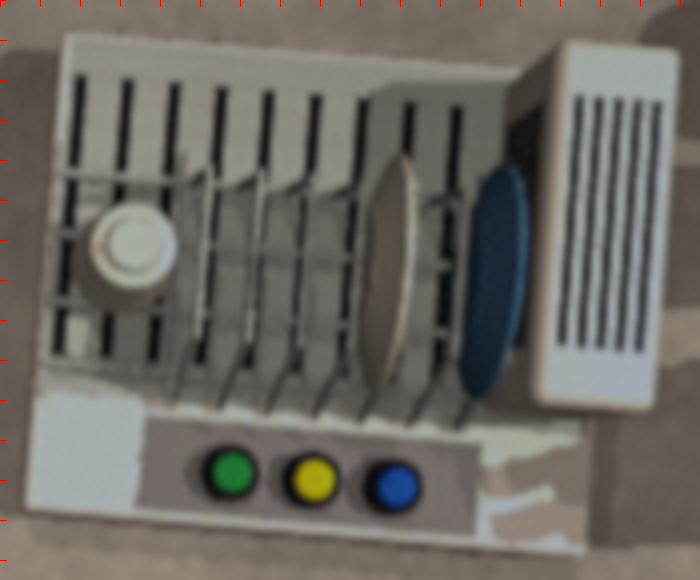

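The crop shows clean board corners (for example the foot corners at crop (103,45) and (47,232), and the handle end at (395,212) and (382,262)). It also shows the dryer's base corners, fan-top corners and strips, with the bays left of the white plate empty. I'll fit poses to these.

```bash
cat > fit.py <<'E'
from h import *
from scipy.optimize import least_squares
C=cam('top')
def fit(P,U,x0):
    P=np.array(P)/1e3
    def W(p): c,s=np.cos(p[2]),np.sin(p[2]); return np.c_[p[0]+c*P[:,0]-s*P[:,1],p[1]+s*P[:,0]+c*P[:,1],P[:,2]]
    r=least_squares(lambda p:(proj(C,W(p))-U).ravel(),x0,loss='soft_l1')
    print(r.x,'res px',np.round(proj(C,W(r.x))-U,1).tolist()); return r.x
f=lambda a,s,o:(np.array(a,float)+.5)/s-.5+o
U=f([(103,45),(47,232),(250,295),(307,105),(395,212),(382,262)],5,[145,175])
b=fit([(-65,60,16),(-65,-60,16),(65,-60,16),(65,60,16),(135,17,16),(135,-17,16)],U,[.5,.3,-1.8])
V=f([(65,35),(27,508),(587,553),(563,40),(680,50),(537,400),(653,410)],4,[265,75])
d=fit([(180,210,44),(-180,210,44),(-180,-210,44),(170,-121,144),(170,-206,144),(-80,-121,144),(-80,-206,144)],V,[.6,-.1,0])
def D(x,y,z): c,s=np.cos(d[2]),np.sin(d[2]); return np.array([d[0]+c*x-s*y,d[1]+s*x+c*y,z])
K=[ray(C,u,.062) for u in((322.67,192.9),(343.4,194.5),(363.96,196.19))]
print('keys',np.round(K,4),np.linalg.norm(K[0]-K[2]))
R2=lambda a:np.array([[np.cos(a),np.sin(a)],[-np.sin(a),np.cos(a)]])
for k in K: print('key in dryer',R2(d[2])@(k[:2]-d[:2]))
for u in [(212,165),(195,335),(263,168),(249,340)]: # strip tops
    k=ray(C,f(u,4,[265,75]),.138); print('strip',R2(d[2])@(k[:2]-d[:2]))
cb=np.array([np.cos(b[2]),np.sin(b[2])]);print('handle',b[:2]+.105*cb,'foot',b[:2]-.065*cb)
np.save('p.npy',np.array([b,d]))
c=f((230,452),5,[145,175]);print('bowl',ray(C,c,.055),'r')
E
python3 fit.py
```

```text
[ 0.4289622   0.32345473 -1.87351303] res px [[0.2, -0.2], [-0.5, 0.2], [-0.1, 0.2], [0.2, 0.4], [0.5, -0.7], [-0.3, 0.0]]
[ 0.60763257 -0.17498464 -0.08811019] res px [[-0.7, -1.6], [-1.1, 0.6], [0.9, 1.2], [-0.6, -1.6], [1.8, -1.6], [-1.0, 0.7], [1.8, 0.8]]
keys [[ 0.4732 -0.1017  0.062 ]
 [ 0.4683 -0.1618  0.062 ]
 [ 0.463  -0.2214  0.062 ]] 0.12018568997518704
key in dryer [-0.1403439   0.06119404]
key in dryer [-0.13999533  0.00083279]
key in dryer [-0.13994952 -0.058991  ]
strip [0.06379833 0.1049816 ]
strip [-0.05231238  0.10728954]
strip [0.06458435 0.07039968]
strip [-0.05268617  0.07066952]
handle [0.39766018 0.22322907] foot [0.44833964 0.38549919]
bowl [0.26511793 0.28397624 0.055     ] r
```

The fits hold up: key spacing comes out at 120.2 mm, strips are at y ≈ 105 and 70 mm, and board residuals are under 0.7 px. First I'll spin by +90° so the tool closes across the handle, then travel above it.

>>> servo_tool(increments=[[1,0,0,0,10],[1,0,0,0,10],[1,0,0,0,10],[1,0,0,0,10],[1,0,0,0,10],[1,0,0,0,10],[1,0,0,0,10],[1,0,0,0,10],[1,0,0,0,10]], force=20)

```text
t: 1.27
tool_pos: [0.1851, 0.5967, 0.2308]
tool_rot: [2.534, 1.856, -0.001]
contact_force: [0.3, 0.3, 0.5]
opening: 0.0853
grip_force: 0.0
```

>>> servo_tool(increments=[[1,-36,39,0,0],[1,-36,39,0,0],[1,-36,39,0,0],[1,-36,39,0,0],[1,-36,39,0,0],[1,-36,39,0,0],[1,-36,39,0,0],[1,-36,39,0,0],[1,0,0,30,0],[1,0,0,30,0],[1,0,0,0,0],[1,0,0,0,0]])

```text
t: 2.78
tool_pos: [0.3982, 0.2297, 0.1723]
tool_rot: [2.529, 1.864, 0.002]
contact_force: [-0.0, 0.0, 0.3]
opening: 0.0856
grip_force: 0.0
```

Run:
```python
from h import *
o=get_obs();im=snap('wrist','w1.png');print(o['tool_pos'],o['opening'],o['q'])
R=Ro.from_rotvec(o['tool_rot']).as_matrix();print('tool x deg',np.degrees(np.arctan2(R[1,0],R[0,0])))
b,d=np.load('p.npy');C=cam('wrist',o)
cb,sb=np.cos(b[2]),np.sin(b[2])
P=[(135,17),(135,-17),(105,0),(65,17),(65,-17)]
X=[[b[0]+(cb*x-sb*y)/1e3,b[1]+(sb*x+cb*y)/1e3,.016] for x,y in P]
uv=proj(C,X);print(uv)
for u in uv: cv2.circle(im,tuple(int(round(v)) for v in u),3,(255,0,255),1)
cv2.imwrite('pics/w1.png',im[...,::-1])
print('delta tool',R.T@(np.array([.3977,.2232,0])-o['tool_pos'])*1e3)
```

```text
[0.39820462 0.22968229 0.17231205] 0.08558384636519996 [ 3.61078357e-01 -3.18902013e-01  2.04874991e+00 -2.71071371e-05
  1.41062889e+00  6.61586299e-01]
tool x deg 72.78242714074693
[[273.3335675  209.05905427]
 [242.95085635 209.00859369]
 [258.21600595 183.16643041]
 [274.53476947 146.3944783 ]
 [242.09660701 146.32406133]]
delta tool [ -6.45565862   1.28221403 172.30901336]
```

View pics/w1.png

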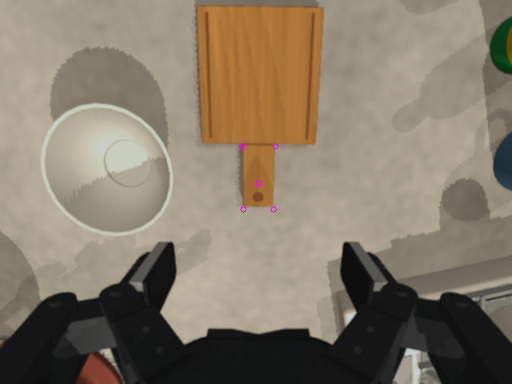

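The projected handle points (magenta) match the picture. The handle end is at row 206 against 209 predicted, about 2 mm nearer the blade. I'll descend in steps, pre-closing before the lowest part because the pads swing forward.

>>> servo_tool(increments=[[1,-4,1,30,0],[1,0,0,40,0],[1,0,0,40,0],[0.6,0,0,30,0],[0.55,0,0,14,0],[0.52,0,0,5,0],[0.52,0,0,0,0],[0.52,0,0,0,0],[0.52,0,0,0,0]])

```text
t: 3.95
tool_pos: [0.3983, 0.2256, 0.0133]
tool_rot: [2.529, 1.863, 0.003]
contact_force: [-0.4, 0.6, 0.4]
opening: 0.0443
grip_force: 0.0
```

>>> servo_tool(increments=[[0.5,0,0,3,0],[0.5,0,0,3,0],[0.5,0,0,3,0],[0.5,0,0,0,0]])

```text
t: 4.45
tool_pos: [0.3972, 0.2251, 0.0028]
tool_rot: [-2.529, -1.863, 0.001]
contact_force: [0.3, -0.0, 0.0]
opening: 0.0426
grip_force: 0.0
```

>>> servo_tool(increments=[[0.5,0,0,2,0],[0.5,0,0,1,0],[0.5,0,0,0,0]])

```text
t: 4.82
tool_pos: [0.3975, 0.2253, 0.0002]
tool_rot: [-2.529, -1.864, 0.0]
contact_force: [-0.6, -1.1, -0.4]
opening: 0.0427
grip_force: 0.0
```

>>> servo_tool(increments=[[0.3,0,0,0,0],[0.3,0,0,0,0],[0.3,0,0,0,0],[0.3,0,0,0,0]], force=20)

```text
t: 5.32
tool_pos: [0.3977, 0.2254, 0.0004]
tool_rot: [2.529, 1.863, 0.001]
contact_force: [-0.1, 0.3, 0.3]
opening: 0.0335
grip_force: 20.5
```

>>> servo_tool(increments=[[0.3,1,0,-15,0],[0.3,3,0,-14,0],[0.3,4,0,-14.5,0],[0.3,5,0,-14,0],[0.3,6,0,-13.5,0],[0.3,8,0,-13,0],[0.3,0,0,0,0]])

```text
t: 6.2
tool_pos: [0.4068, 0.2521, 0.0859]
tool_rot: [2.528, 1.864, 0.004]
contact_force: [-0.0, -0.4, -2.1]
opening: 0.0334
grip_force: 20.2
```

Run:
```python
from h import *
o=get_obs();print(o['tool_pos'],o['contact_force'],o['grip_force'],o['opening'])
a=snap('side','s1.png');b=snap('wrist','w2.png')
c=cv2.resize(a[180:384,160:460],None,fx=1.6,fy=1.6); 
cv2.imwrite('pics/m1.png',np.hstack([c,cv2.resize(b,(320,c.shape[0]))])[...,::-1])
```

```text
[0.40675937 0.25205035 0.08593242] [-0.01876429 -0.3980581  -2.1399618 ] 20.20471841096878 0.0333535545279285
```

View pics/m1.png

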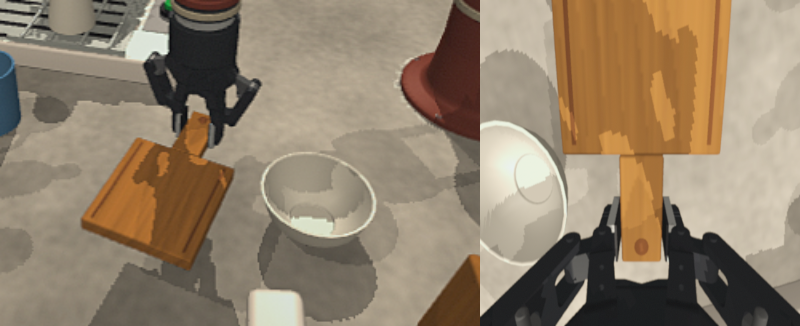

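The board is held by the handle (wrist view: handle end near the fingers, blade ahead), but the force shows its full weight of about 2.1 N. The pads may be holding it almost flat, so I'll measure its tilt.

```bash
cat > tilt.py <<'E'
from h import *
from scipy.optimize import least_squares
def tilt(o,pts,U,x0=(.105,.010,.3)):
    # board x axis: in tool frame -x tilted up by th; grip at board xg, height h(TCP above->tool z)
    C=cam('wrist',o);R=Ro.from_rotvec(o['tool_rot']).as_matrix()
    P=np.array(pts)/1e3
    def W(p):
        xg,h,th=p; e=np.array([-np.cos(th),0,-np.sin(th)]); n=np.array([np.sin(th),0,-np.cos(th)]); y=np.array([0,1,0.])
        T=(P[:,:1]-xg)*e+P[:,1:2]*y+(P[:,2:]-.008)*n+np.array([0,0,-h])
        return o['tool_pos']+T@R.T
    r=least_squares(lambda p:(proj(C,W(p))-U).ravel(),x0)
    print('xg,h',r.x[:2],'tilt deg',np.degrees(r.x[2]),'res',np.round(r.fun,1)); return r.x
E
python3 - <<'E'
from tilt import *
o=get_obs()
U=np.array([(85*1.6,153*1.178),(242*1.6,153*1.178),(143*1.6,261*1.178),(181*1.6,261*1.178)])
tilt(o,[(65,-60,16),(65,60,16),(135,-17,16),(135,17,16)],U)
E
```

```text
xg,h [0.10599499 0.00604659] tilt deg 2.6216628219473885 res [-5.2  0.2 -5.5  0.2 -3.9 -0.2 -1.7 -0.2]
```

>>> servo_tool(increments=[[0.385,0,0,0,0],[0.385,0,0,0,0]], force=20)

```text
t: 6.55
tool_pos: [0.4051, 0.2507, 0.0836]
tool_rot: [-2.529, -1.863, 0.002]
contact_force: [0.4, -0.3, -1.3]
opening: 0.0336
grip_force: 20.2
```

The board is still nearly horizontal (2.6°), so pad friction beats gravity at 20 N. I'll use inertia: quick upward jerks, with slow returns, to slip it towards hanging.

>>> servo_tool(increments=[[0.3,0,0,-62.5,0],[0.3,0,0,-62.5,0],[0.3,0,0,0,0],[0.3,0,0,0,0]], force=20)

```text
t: 7.05
tool_pos: [0.4052, 0.2508, 0.2085]
tool_rot: [-2.529, -1.863, 0.002]
contact_force: [0.1, -0.3, -3.5]
opening: 0.0334
grip_force: 20.2
```

Run:
```python
from h import *
o=get_obs();print(o['tool_pos'],o['tool_rot'],o['contact_force'],o['wrist_torque'],o['grip_force'],o['opening'])
b=snap('wrist','w3.png')
h=cv2.cvtColor(b,cv2.COLOR_RGB2HSV);m=cv2.inRange(h,(5,110,60),(22,255,255))
n,l,s,c=cv2.connectedComponentsWithStats(m);k=1+s[1:,4].argmax();print(s[k])
cs=cv2.findContours((l==k).astype('uint8'),0,2)[0];print(cv2.approxPolyDP(max(cs,key=len),4,True)[:,0].tolist())
```

```text
[0.40522161 0.25084637 0.20852937] [-2.52916144e+00 -1.86318511e+00  1.55678614e-03] [ 0.13272114 -0.34624186 -3.54927415] [-0.14334157  0.08243895  0.06944268] 20.247224271297455 0.03344521489606688
[  154    19   209   301 40777]
[[178, 20], [154, 184], [164, 192], [227, 191], [225, 318], [290, 319], [287, 194], [353, 192], [362, 184], [340, 22]]
```

Run:
```python
from tilt import *
o=get_obs()
tilt(o,[(65,-60,16),(65,60,16),(-65,-60,16),(-65,60,16),(135,-17,16),(135,17,16)],np.array([(154,190),(362,190),(178,20),(340,21),(225,318),(290,318)]))
```

```text
xg,h [ 0.09404745 -0.00643342] tilt deg 34.29594828662333 res [ 0.1 -0.8 -3.  -0.8 -2.9  0.6 -1.6 -0.4 -1.7  0.7 -0.6  0.7]
```

The jerk worked: the board now hangs at about 34°. As it gets steeper, a sideways start towards the foot side, with a soft stop, swings it further down.

>>> servo_tool(increments=[[0.3,50,0,-36,0],[0.3,42,0,-25,0],[0.3,32,0,-18,0],[0.3,22,0,-12,0],[0.3,12,0,-6,0],[0.3,4,0,0,0],[0.3,0,0,0,0]])

```text
t: 7.98
tool_pos: [0.4532, 0.4052, 0.3047]
tool_rot: [2.529, 1.863, -0.004]
contact_force: [0.3, 0.7, -2.4]
opening: 0.0336
grip_force: 20.7
```

```bash
cat > look.py <<'E'
from h import *
o=get_obs();print(o['tool_pos'],o['contact_force'],o['grip_force'],o['opening'])
b=snap('wrist',sys.argv[1])
h=cv2.cvtColor(b,cv2.COLOR_RGB2HSV);m=cv2.inRange(h,(5,110,50),(22,255,255))
n,l,s,c=cv2.connectedComponentsWithStats(m);k=1+s[1:,4].argmax();print(s[k])
cs=cv2.findContours((l==k).astype('uint8'),0,2)[0];print(cv2.approxPolyDP(max(cs,key=len),4,True)[:,0].tolist())
E
python3 look.py w4.png
```

```text
[0.45317421 0.40517465 0.30471702] [ 0.25904022  0.69934236 -2.4238534 ] 20.680514574050903 0.03355796005918555
[  160    69   197   255 30902]
[[192, 69], [160, 194], [166, 205], [230, 206], [225, 321], [289, 323], [293, 289], [286, 206], [348, 205], [356, 192], [327, 72]]
```

>>> servo_tool(increments=[[0.3,-6,0,2,0],[0.3,-16,0,4,0],[0.3,-26,0,8,0],[0.3,-38,0,12,0],[0.3,-50,0,16,0],[0.3,0,0,0,0],[0.3,0,0,0,0],[0.3,0,0,0,0]])

```text
t: 9.02
tool_pos: [0.4139, 0.2765, 0.2655]
tool_rot: [2.529, 1.864, 0.003]
contact_force: [0.7, 0.5, -0.9]
opening: 0.0334
grip_force: 20.8
```

```bash
python3 look.py w5.png
```

```text
[0.41387465 0.27645576 0.26547159] [ 0.68738009  0.53485824 -0.91453968] 20.821941196918488 0.03338606084998301
[  162    86   192   240 28060]
[[193, 87], [162, 195], [169, 211], [230, 212], [222, 294], [227, 325], [289, 325], [293, 289], [285, 213], [348, 210], [353, 200], [323, 88]]
```

Run:
```python
from tilt import *
o=get_obs()
P=[(65,-60,16),(65,60,16),(-65,-60,16),(-65,60,16),(135,-17,16),(135,17,16)]
tilt(o,P,np.array([(167,211),(348,211),(193,87),(323,88),(227,325),(289,325)]),(.1,0,1))
tilt(o,P,np.array([(166,205),(348,205),(192,70),(327,71),(225,321),(289,322)]),(.1,0,1))
```

```text
xg,h [ 0.06782902 -0.03721652] tilt deg 50.178913869019134 res [-0.3 -0.  -1.4 -0.1 -1.2  0.4 -1.  -0.5 -2.3  0.1 -0.9  0.1]
xg,h [ 0.07507019 -0.03115564] tilt deg 45.01943066101858 res [-0.7 -0.   0.  -0.  -3.4  0.8 -1.7 -0.2  0.2  0.3 -1.3 -0.7]
```

Run:
```python
from tilt import *
o=get_obs()
P=[(65,-60,16),(65,60,16),(65,-60,0),(65,60,0),(-65,-60,16),(-65,60,16),(135,-17,0),(135,17,0)]
tilt(o,P,np.array([(162,196),(354,196),(168,211),(348,211),(193,87),(323,88),(227,325),(289,325)]),(.1,0,1))
tilt(o,P,np.array([(160,194),(356,192),(166,205),(348,205),(192,70),(327,71),(225,321),(289,322)]),(.1,0,1))
```

```text
xg,h [ 0.09099515 -0.00732297] tilt deg 57.0438382055356 res [-1.9  1.  -1.   1.  -1.6  1.1 -1.1  1.1 -1.2  0.  -0.9 -1.  -4.  -1.4
  0.7 -1.4]
xg,h [ 0.09409136 -0.00497801] tilt deg 51.65152667765303 res [-1.5 -1.4 -1.4  0.6 -0.5  1.3 -0.2  1.3 -3.4  0.4 -1.8 -0.6 -1.2 -0.2
 -0.  -1.2]
```

Tilt is now 57°. Next I'll do a stronger reversal of direction.

>>> servo_tool(increments=[[0.3,-10,0,0,0],[0.3,-22,0,0,0],[0.3,-34,0,0,0],[0.3,-45,0,0,0],[0.3,55,0,-10,0],[0.3,48,0,0,0],[0.3,38,0,0,0],[0.3,30,0,0,0],[0.3,20,0,0,0],[0.3,10,0,0,0],[0.3,3,0,0,0],[0.3,0,0,0,0]])

```text
t: 10.58
tool_pos: [0.4408, 0.3643, 0.2744]
tool_rot: [2.529, 1.863, -0.0]
contact_force: [-0.5, 0.3, -0.8]
opening: 0.0336
grip_force: 22.1
```

```bash
python3 look.py w6.png
```

```text
[0.44081561 0.36434167 0.27436978] [-0.45909904  0.25725938 -0.77048525] 22.11157500743866 0.033615929432789605
[  166   131   184   201 22020]
[[200, 131], [166, 211], [170, 227], [231, 229], [221, 300], [224, 328], [291, 329], [295, 302], [285, 229], [344, 228], [349, 215], [318, 135]]
```

Run:
```python
from tilt import *
o=get_obs()
P=[(65,-60,16),(65,60,16),(65,-60,0),(65,60,0),(-65,-60,16),(-65,60,16),(135,-17,0),(135,17,0)]
tilt(o,P,np.array([(166,211),(350,211),(170,228),(345,228),(200,131),(319,133),(224,329),(291,329)]),(.1,0,1))
```

```text
xg,h [ 0.07064615 -0.02702179] tilt deg 71.92833734476656 res [-1.5  0.3 -1.2  0.3 -1.1  1.5 -0.6  1.5 -1.5  0.1 -3.4 -1.9 -2.8 -0.9
  0.3 -0.9]
```

>>> servo_tool(increments=[[0.3,-10,0,0,0],[0.3,-22,0,0,0],[0.3,-34,0,0,0],[0.3,-45,0,0,0],[0.3,55,0,0,0],[0.3,42,0,0,0],[0.3,30,0,0,0],[0.3,18,0,0,0],[0.3,8,0,0,0],[0.3,3,0,0,0],[0.3,0,0,0,0]])

```text
t: 12.0
tool_pos: [0.4542, 0.4072, 0.2744]
tool_rot: [2.529, 1.863, -0.0]
contact_force: [0.3, 0.2, -1.4]
opening: 0.0336
grip_force: 23.9
```

```bash
python3 look.py w7.png
```

```text
[0.45418038 0.40719019 0.27441075] [ 0.29370191  0.15758589 -1.44156999] 23.858446776866913 0.0336226397465829
[  168   158   180   175 18587]
[[204, 158], [168, 222], [170, 239], [208, 241], [216, 230], [226, 233], [231, 244], [221, 296], [223, 328], [292, 329], [295, 298], [285, 242], [296, 230], [313, 242], [344, 240], [346, 220], [311, 158]]
```

Run:
```python
from tilt import *
o=get_obs()
P=[(65,-60,16),(65,60,16),(65,-60,0),(65,60,0),(-65,-60,16),(-65,60,16),(135,-17,0),(135,17,0)]
p=tilt(o,P,np.array([(168,222),(347,221),(170,240),(344,241),(204,158),(311,158),(223,329),(292,329)]),(.1,0,1))
print('105pt: x',-(.105-p[0])*np.cos(p[2]),'above',p[1]+(.105-p[0])*np.sin(p[2]))
```

```text
xg,h [ 0.01817359 -0.08056642] tilt deg 81.10925747202401 res [-0.8 -0.2 -0.9  0.7  0.5  1.3 -1.1  0.3 -2.5 -0.4  1.6 -0.4 -2.4 -0.6
 -0.1 -0.6]
105pt: x -0.013419087995650504 above 0.005216762272624367
```

View pics/w7.png

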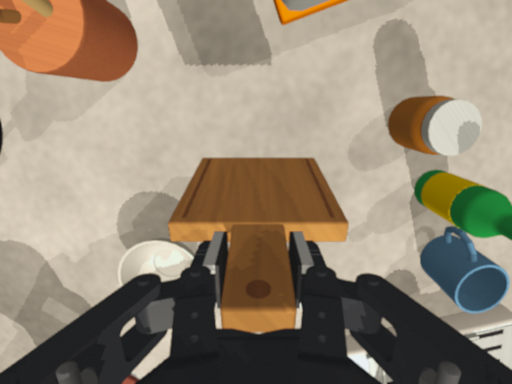

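The wrist view shows the board hanging at 81°, held by the handle at the fingertips (blade foot edge at row 158, shoulder at rows 222–240). One more swing should bring it nearly vertical.

>>> servo_tool(increments=[[0.3,-12,0,0,0],[0.3,-24,0,0,0],[0.3,-36,0,0,0],[0.3,-45,0,0,0],[0.3,50,0,0,0],[0.3,36,0,0,0],[0.3,24,0,0,0],[0.3,14,0,0,0],[0.3,6,0,0,0],[0.3,2,0,0,0],[0.3,0,0,0,0]])

```text
t: 13.42
tool_pos: [0.4586, 0.4216, 0.2744]
tool_rot: [2.529, 1.863, -0.0]
contact_force: [-0.7, -0.5, -1.7]
opening: 0.0334
grip_force: 24.4
```

```bash
python3 look.py w8.png
```

```text
[0.45861469 0.42156798 0.27440196] [-0.69731769 -0.49544233 -1.6528965 ] 24.400351345539093 0.03340492731379408
[  169   177   178   157 16030]
[[203, 178], [169, 231], [171, 250], [197, 250], [214, 230], [225, 231], [230, 254], [221, 295], [222, 328], [251, 333], [293, 329], [296, 305], [285, 253], [290, 232], [302, 230], [319, 250], [344, 249], [346, 231], [311, 177]]
```

Run:
```python
from tilt import *
o=get_obs()
P=[(65,-60,16),(65,60,16),(65,-60,0),(65,60,0),(-65,-60,16),(-65,60,16),(135,-17,0),(135,17,0)]
p=tilt(o,P,np.array([(169,231),(347,231),(171,250),(344,250),(203,178),(312,177),(222,330),(293,330)]),(.1,-.05,1.5))
xt=lambda b:(-(b-p[0])*np.cos(p[2]),-p[1]-(b-p[0])*np.sin(p[2]))
print('105pt x,z',xt(.105),'foot',xt(-.065))
b,d=np.load('p.npy')
for y in(.053,):
    print('bay2',d[:2]+[np.cos(d[2])*0-np.sin(d[2])*y,np.cos(d[2])*y])
R=Ro.from_rotvec(o['tool_rot']).as_matrix();print(np.degrees(np.arctan2(R[1,0],R[0,0])),np.degrees(d[2])+90)
```

```text
xg,h [-0.33610204 -0.43397085] tilt deg 88.05385040922285 res [-1.  -0.5 -1.7 -0.5 -0.5  1.2 -1.1  1.1 -0.2 -0.9 -0.7  0.1 -2.3 -0.2
 -0.2 -0.2]
105pt x,z (np.float64(-0.014979907660864255), np.float64(-0.006876755772056986)) foot (np.float64(-0.009206675866848868), np.float64(0.1630251859315403))
bay2 [ 0.61229637 -0.12219023]
72.7432896786461 84.95165809661684
```

The board is upright at 88°, with its foot 163 mm below the TCP and −9 mm along tool x. I'll firm the grip, lift, align with the dryer and carry it above bay 2.

>>> servo_tool(increments=[[0.3,0,0,0,0],[0.3,0,0,0,0],[0.3,0,0,-12,-3],[0.3,0,0,-20,-3.2],[0.3,0,0,-20,-3],[0.3,0,0,-14,-3],[0.3,0,0,-6,0],[0.3,0,0,0,0]], force=70)

```text
t: 14.48
tool_pos: [0.4587, 0.4221, 0.3465]
tool_rot: [2.318, 2.121, 0.001]
contact_force: [0.2, 0.1, -1.3]
opening: 0.0328
grip_force: 69.6
```

>>> servo_tool(increments=[[0.3,-6,2,0,0],[0.3,-14,6,0,0],[0.3,-24,9,0,0],[0.3,-34,13,0,0],[0.3,-40,15,0,0],[0.3,-40,16,0,0],[0.3,-40,16,0,0],[0.3,-40,16,0,0],[0.3,-40,16,0,0],[0.3,-40,16,0,0],[0.3,-40,16,0,0],[0.3,-40,15,0,0]])

```text
t: 15.98
tool_pos: [0.5789, 0.0095, 0.3459]
tool_rot: [-2.318, -2.12, 0.001]
contact_force: [0.2, 0.4, -1.8]
opening: 0.0327
grip_force: 69.6
```

>>> servo_tool(increments=[[0.3,-40,15,0,0],[0.3,-34,13,0,0],[0.3,-25,9,0,0],[0.3,-14,6,0,0],[0.3,-8,2,0,0],[0.3,0,0,0,0],[0.3,0,0,0,0]])

```text
t: 16.85
tool_pos: [0.6132, -0.1118, 0.3464]
tool_rot: [-2.316, -2.123, -0.0]
contact_force: [0.6, 0.7, -1.8]
opening: 0.0324
grip_force: 69.7
```

```bash
python3 look.py w9.png
python3 - <<'E'
from h import *
a=snap('side','s2.png');b=snap('top','t2.png')
c=cv2.resize(a[40:240,120:320],(600,600)); cv2.imwrite('pics/m2.png',c[...,::-1])
E
```

```text
[ 0.6132157  -0.11178418  0.34644669] [ 0.61977982  0.69000417 -1.83502976] 69.65473651885986 0.0324193096399125
[  170   177   177   157 15980]
[[204, 177], [175, 219], [171, 248], [198, 250], [215, 230], [226, 231], [229, 257], [220, 305], [222, 328], [251, 333], [293, 329], [289, 232], [301, 230], [318, 250], [342, 250], [342, 222], [312, 178]]
```

View pics/m2.png

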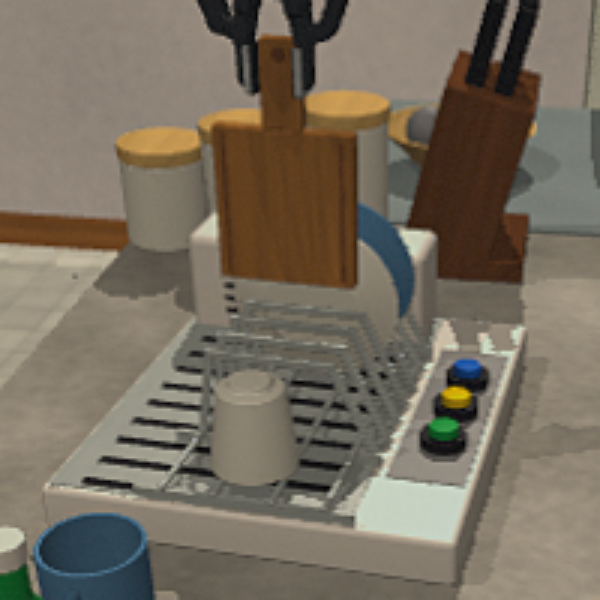

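Run:
```python
from h import *
S=cam('side');W=cam('wrist',get_obs())
b,d=np.load('p.npy');R=np.array([[np.cos(d[2]),np.sin(d[2])],[-np.sin(d[2]),np.cos(d[2])]])
f=lambda u,v:((u+.5)/3-.5+120,(v+.5)/3-.5+40)
for n,C,P,z in(('side foot',S,[f(216,281),f(357,288)],.183),('side shoulder',S,[f(213,124),f(357,132)],.313),('wrist foot',W,[(204,178),(312,178)],.183),('wrist shoulder',W,[(170,231),(345,231)],.313)):
    X=[ray(C,p,z) for p in P]; print(n,[np.round(R@(x[:2]-d[:2])*1e3,1) for x in X])
# strip tops seen from side: project model strips 1,2,3 for check
D=lambda x,y,z:np.r_[d[:2]+R.T@np.array([x,y]),z]
for y in(.105,.07,.035): print(y,[(np.round((proj(S,D(x,y,.138))[0]-[120,40])*3,0)).tolist() for x in(-.05,.062)])
print('board p', (proj(S,D(0,.061,.06))[0]-[120,40])*3)
```

```text
side foot [array([64.7, 60.8]), array([-58.1,  45.2])]
side shoulder [array([65. , 37.5]), array([-55.5,  27.2])]
wrist foot [array([-58.7,  60.7]), array([61.2, 60.8])]
wrist shoulder [array([-58.7,  56.8]), array([60.3, 56.9])]
0.105 [[330.0, 363.0], [204.0, 349.0]]
0.07 [[340.0, 345.0], [218.0, 332.0]]
0.035 [[351.0, 328.0], [232.0, 315.0]]
board p [292.33016079 411.3608579 ]
```

Run:
```python
from h import *
from scipy.optimize import least_squares
S=cam('side')
b,d=np.load('p.npy');R=np.array([[np.cos(d[2]),np.sin(d[2])],[-np.sin(d[2]),np.cos(d[2])]])
D=lambda x,y,z:np.r_[d[:2]+R.T@np.array([x,y]),z]
U=np.array([(216,281),(357,288),(213,124),(357,132),(259,37),(298,40)])
def M(p): # x0, foot y, foot z, lean (top toward +y positive)
    return np.array([D(p[0]+x,p[1]+h*np.sin(p[3]),p[2]+h*np.cos(p[3])) for x,h in((.06,0),(-.06,0),(.06,.13),(-.06,.13),(.017,.2),(-.017,.2))])
q=lambda p:(proj(S,M(p))-[120,40])*3
print(np.round(q([.001,.0608,.183,-.03])))
r=least_squares(lambda p:(q(p)-U).ravel(),[.001,.06,.183,0]);print(r.x,np.round(r.fun))
r=least_squares(lambda p:(q([p[0],.0608,p[1],p[2]])-U).ravel(),[.001,.183,0]);print(r.x,np.round(r.fun))
im=cv2.imread('pics/s2.png')
for p in q([.001,.0608,.183,-.03])/3+[120,40]: cv2.circle(im,tuple(np.round(p).astype(int)),1,(255,0,255),-1)
cv2.imwrite('pics/m3.png',cv2.resize(im[40:240,120:320],(600,600)))
```

```text
[[219. 280.]
 [352. 294.]
 [208. 130.]
 [351. 142.]
 [254.  44.]
 [296.  47.]]
[-0.00366646  0.07030176  0.19033314 -0.06894202] [ 4. -4. -2.  3. -2. -0. -2.  4. -0. -1.  3. -1.]
[-0.00021772  0.18707523 -0.07716696] [ 4. -5. -3.  2. -1. -0. -3.  3.  0. -0.  3. -1.]
```

View pics/m3.png

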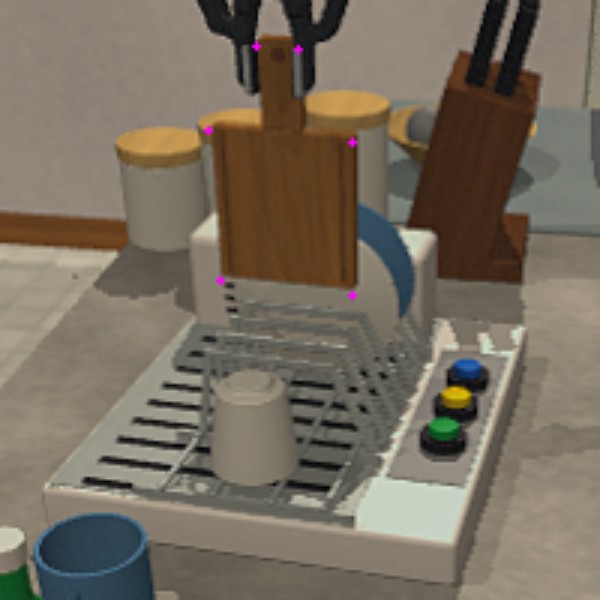

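The projected board corners agree with the picture within 1–3 px. The foot is over bay 2 (faces at y ≈ 45–61 mm against strip faces at 37.5 and 67.5 mm), so I'll lower it.

>>> servo_tool(increments=[[0.3,0,0,8,0],[0.3,0,0,16,0],[0.3,0,0,18,0],[0.3,0,0,18,0],[0.3,0,0,16,0],[0.3,0,0,14,0],[0.3,0,0,8,0],[0.3,0,0,4,0],[0.3,0,0,0,0]])

```text
t: 18.12
tool_pos: [0.6135, -0.1126, 0.2445]
tool_rot: [2.317, 2.121, 0.0]
contact_force: [-0.5, 0.4, -1.1]
opening: 0.0328
grip_force: 69.7
```

>>> servo_tool(increments=[[0.3,0,0,3,0],[0.3,0,0,3,0],[0.3,0,0,2,0],[0.3,0,0,2,0],[0.3,0,0,0,0]])

```text
t: 18.75
tool_pos: [0.6132, -0.1125, 0.234]
tool_rot: [-2.317, -2.121, 0.0]
contact_force: [0.0, 0.1, -2.2]
opening: 0.0327
grip_force: 69.7
```

>>> servo_tool(increments=[[0.3,0,0,2,0],[0.3,0,0,2,0],[0.3,0,0,1,0],[0.3,0,0,1,0],[0.3,0,0,0,0]])

```text
t: 19.38
tool_pos: [0.6133, -0.1126, 0.2282]
tool_rot: [-2.317, -2.122, 0.0]
contact_force: [0.6, 0.5, -2.2]
opening: 0.0325
grip_force: 69.7
```

>>> servo_tool(increments=[[0.3,0,0,1,0],[0.3,0,0,1,0],[0.3,0,0,0,0]])

```text
t: 19.75
tool_pos: [0.6132, -0.1126, 0.2261]
tool_rot: [-2.317, -2.122, 0.0]
contact_force: [0.4, 0.3, -2.0]
opening: 0.0325
grip_force: 69.7
```

>>> servo_tool(increments=[[0.3,0,0,1,0],[0.3,0,0,1,0],[0.3,0,0,0,0]])

```text
t: 20.12
tool_pos: [0.6132, -0.1126, 0.2241]
tool_rot: [-2.317, -2.122, 0.0]
contact_force: [-0.3, 0.4, -1.1]
opening: 0.0326
grip_force: 69.7
```

>>> servo_tool(increments=[[0.3,0,0,1,0],[0.3,0,0,1,0],[0.3,0,0,0,0]])

```text
t: 20.5
tool_pos: [0.6132, -0.1126, 0.2221]
tool_rot: [-2.317, -2.122, 0.0]
contact_force: [0.9, 0.3, -1.8]
opening: 0.0326
grip_force: 69.7
```

>>> servo_tool(increments=[[0.3,0,0,1,0],[0.3,0,0,0,0]])

```text
t: 20.75
tool_pos: [0.6132, -0.1126, 0.2212]
tool_rot: [-2.317, -2.122, 0.0]
contact_force: [0.2, -1.6, -2.4]
opening: 0.0325
grip_force: 69.7
```

>>> servo_tool(increments=[[0.3,0,0,1,0],[0.3,0,0,1,0],[0.3,0,0,0,0]])

```text
t: 21.12
tool_pos: [0.6133, -0.1126, 0.2193]
tool_rot: [2.317, 2.122, 0.0]
contact_force: [0.6, 0.3, -2.3]
opening: 0.0325
grip_force: 69.7
```

>>> servo_tool(increments=[[0.3,0,0,1,0],[0.3,0,0,0,0]])

```text
t: 21.38
tool_pos: [0.6135, -0.1126, 0.2191]
tool_rot: [2.316, 2.121, 0.0]
contact_force: [-1.3, 0.4, 2.2]
opening: 0.0326
grip_force: 69.9
```

>>> servo_tool(increments=[[0.3,0,0,1,0],[0.3,0,0,0,0]])

```text
t: 21.62
tool_pos: [0.6137, -0.1128, 0.219]
tool_rot: [2.316, 2.121, 0.001]
contact_force: [-2.5, 1.0, 4.5]
opening: 0.0324
grip_force: 70.3
```

The foot is on the wires (force is now upward at z 0.219). I'll ease off 1 mm and release slowly, then lift.

>>> servo_tool(increments=[[0.3,0,0,-1,0],[0.38,0,0,0,0],[0.4,0,0,0,0],[0.43,0,0,0,0],[0.5,0,0,0,0],[0.65,0,0,0,0],[0.8,0,0,0,0],[0.8,0,0,0,0]], force=20)

```text
t: 22.62
tool_pos: [0.6133, -0.1126, 0.2183]
tool_rot: [2.317, 2.122, 0.0]
contact_force: [0.0, 0.2, 0.1]
opening: 0.0683
grip_force: 0.0
```

>>> servo_tool(increments=[[0.8,0,0,-10,0],[0.8,0,0,-25,0],[0.8,0,0,-35,0],[0.8,0,0,-35,0],[0.8,0,0,-20,0],[0.8,0,0,0,0]])

```text
t: 23.38
tool_pos: [0.614, -0.1128, 0.3457]
tool_rot: [2.314, 2.119, 0.003]
contact_force: [-1.2, 0.5, -0.1]
opening: 0.0689
grip_force: 0.0
```

Run:
```python
from h import *
o=get_obs();print(o['tool_pos'],o['contact_force'],o['q'])
a=snap('side','s3.png');b=snap('wrist','w10.png')
c=cv2.resize(a[70:210,140:310],(486,400)); cv2.imwrite('pics/m4.png',np.hstack([c,cv2.resize(b[:,100:400],(312,400))])[...,::-1])
R=Ro.from_rotvec(o['tool_rot']).as_matrix()
for k in((.4732,-.1017,.062),(.463,-.2214,.062)):print(np.round(R.T@(k-o['tool_pos'])*1e3,1))
```

```text
[ 0.61401729 -0.11277725  0.34571397] [-1.15143496  0.53447172 -0.13854617] [-3.00768721e-01  6.15366798e-03  1.47250731e+00 -3.29924308e-05
  1.65891628e+00 -2.12971790e-01]
[  -1.1 -142.4  283.2]
[-121.2 -142.   283.3]
```

View pics/m4.png

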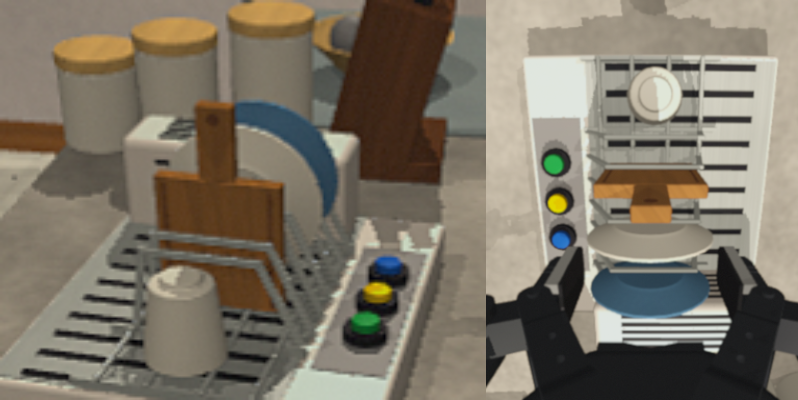

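The board stands in bay 2, leaning slightly right, with cup and plates undisturbed. In the wrist view the keys are clear of the tool. Next I'll shut the fingers and go above the green key.

>>> servo_tool(increments=[[0,0,-20,0,0],[0,0,-40,0,0],[0,0,-42,0,0],[0,-1,-30,0,0],[0,0,-10,10,0],[0,0,0,35,0],[0,0,0,50,0],[0,0,0,50,0],[0,0,0,50,0],[0,0,0,40,0],[0,0,0,25,0],[0,0,0,8,0]])

```text
t: 24.98
tool_pos: [0.4695, -0.1001, 0.0715]
tool_rot: [-2.312, -2.118, 0.004]
contact_force: [0.6, -0.8, 0.6]
opening: -0.0
grip_force: 0.0
```

>>> servo_tool(increments=[[0,0,0,0,0],[0,0,0,3,0],[0,0,0,3,0],[0,0,0,0,0]])

```text
t: 25.48
tool_pos: [0.472, -0.1012, 0.0697]
tool_rot: [2.316, 2.121, 0.0]
contact_force: [0.3, 0.5, -0.0]
opening: 0.0001
grip_force: 0.0
```

>>> servo_tool(increments=[[0,0,0,3,0],[0,0,0,3,0],[0,0,0,2,0],[0,0,0,1,0],[0,0,0,0,0]])

```text
t: 26.1
tool_pos: [0.472, -0.1013, 0.0606]
tool_rot: [2.317, 2.121, 0.0]
contact_force: [-0.4, 0.5, 4.8]
opening: -0.0002
grip_force: 1.9
```

>>> servo_tool(increments=[[0,0,0,1,0],[0,0,0,1,0],[0,0,0,0,0]])

```text
t: 26.48
tool_pos: [0.4722, -0.1013, 0.0603]
tool_rot: [-2.316, -2.122, 0.0]
contact_force: [-5.3, 2.3, 15.2]
opening: 0.0003
grip_force: 7.3
```

Force rises steeply at 60.3 mm, a little higher than the expected 57 mm. I'll back off in 1 mm steps and read the force profile, to tell the key's spring from a bezel contact.

>>> servo_tool(increments=[[0,0,0,-2,0],[0,0,0,0,0],[0,0,0,0,0]])

```text
t: 26.85
tool_pos: [0.4721, -0.1013, 0.0605]
tool_rot: [2.316, 2.121, 0.001]
contact_force: [-0.2, 1.5, 5.2]
opening: 0.0002
grip_force: 2.4
```

>>> servo_tool(increments=[[0,0,0,-1,0],[0,0,0,0,0],[0,0,0,0,0]])

```text
t: 27.22
tool_pos: [0.472, -0.1012, 0.0614]
tool_rot: [2.316, 2.121, 0.001]
contact_force: [1.6, -1.3, 3.3]
opening: -0.0001
grip_force: 1.7
```

>>> servo_tool(increments=[[0,0,0,-1,0],[0,0,0,0,0],[0,0,0,0,0]])

```text
t: 27.6
tool_pos: [0.4719, -0.1012, 0.0623]
tool_rot: [2.317, 2.121, 0.0]
contact_force: [2.2, -0.7, 3.6]
opening: -0.0003
grip_force: 1.4
```

>>> servo_tool(increments=[[0,0,0,-1,0],[0,0,0,0,0],[0,0,0,0,0]])

```text
t: 27.98
tool_pos: [0.4716, -0.1011, 0.0632]
tool_rot: [-2.317, -2.122, 0.0]
contact_force: [2.4, -0.0, 2.9]
opening: -0.0002
grip_force: 1.2
```

This is a clean spring profile (about 4 N at the bottom, falling gradually), so the green key bottomed out. I'll lift fully, cross high over the yellow key, and go down to blue.

>>> servo_tool(increments=[[0,0,0,-10,0],[0,0,0,-30,0],[0,0,0,-10,0],[0,-20,0,0,0],[0,-40,0,0,0],[0,-40,0,0,0],[0,-20,0,0,0],[0,0,0,0,0],[0,0,0,20,0],[0,0,0,18,0],[0,0,0,5,0],[0,0,0,0,0]])

```text
t: 29.48
tool_pos: [0.461, -0.22, 0.0698]
tool_rot: [-2.315, -2.122, 0.0]
contact_force: [-0.1, -0.5, 1.0]
opening: 0.0003
grip_force: 0.0
```

>>> servo_tool(increments=[[0,0,0,3,0],[0,0,0,3,0],[0,0,0,2,0],[0,0,0,1,0],[0,0,0,0,0]])

```text
t: 30.1
tool_pos: [0.4617, -0.2209, 0.0619]
tool_rot: [2.316, 2.121, 0.001]
contact_force: [1.2, 1.1, 2.5]
opening: 0.0002
grip_force: 1.5
```

>>> servo_tool(increments=[[0,0,0,1,0],[0,0,0,0,0],[0,0,0,0,0]])

```text
t: 30.48
tool_pos: [0.4617, -0.2209, 0.0607]
tool_rot: [2.316, 2.121, 0.001]
contact_force: [2.0, -0.0, 2.9]
opening: -0.0
grip_force: 1.8
```

>>> servo_tool(increments=[[0,0,0,1,0],[0,0,0,1,0],[0,0,0,0,0]])

```text
t: 30.85
tool_pos: [0.4618, -0.221, 0.0604]
tool_rot: [2.316, 2.122, 0.0]
contact_force: [-2.6, 2.9, 14.4]
opening: -0.0001
grip_force: 7.0
```

>>> servo_tool(increments=[[0,0,0,1,0],[0,0,0,0,0],[0,0,0,0,0]])

```text
t: 31.22
tool_pos: [0.4619, -0.221, 0.0602]
tool_rot: [2.317, 2.122, -0.0]
contact_force: [-4.7, 3.9, 18.7]
opening: 0.0001
grip_force: 9.6
```

The blue key bottomed out at the same height. I'll release it, rise clear and check the final state.

>>> servo_tool(increments=[[0,0,0,-10,0],[0,0,0,-30,0],[0,0,0,-50,0],[0,0,-20,-50,0],[0,0,-30,-30,0],[0,0,-20,0,0],[0,0,0,0,0],[0,0,0,0,0]])

```text
t: 32.22
tool_pos: [0.3912, -0.2142, 0.226]
tool_rot: [-2.315, -2.12, 0.001]
contact_force: [0.2, 0.2, 0.4]
opening: 0.0
grip_force: 0.0
```

Run:
```python
from h import *
o=get_obs();print(o['t'],o['tool_pos'],o['contact_force'])
a=snap('side','s4.png');b=snap('top','t4.png')
c=cv2.resize(a[70:210,140:310],(486,400)); cv2.imwrite('pics/m5.png',np.hstack([c,cv2.resize(b[70:230,260:385],(312,400))])[...,::-1])
```

```text
32.225 [ 0.39123659 -0.21417917  0.22604129] [0.2200005  0.15465076 0.3598304 ]
```

View pics/m5.png

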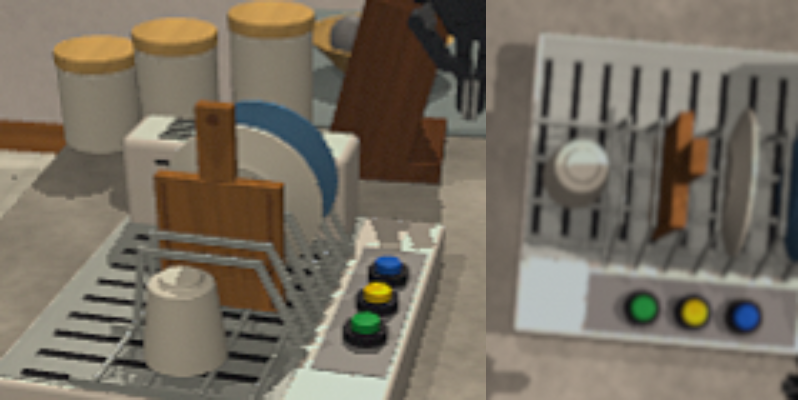

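The board stands in bay 2 (top-view crop about (680,175)) clear of the white plate, the keys are up, and nothing else has moved. I'm handing in the job.

```bash
python3 -c "from station import *;print(finish_job())"
```

```text
the job is handed in; nothing more can be done
None
```

The board is standing handle up in bay 2, leaning slightly right, and the green key then the blue key were each pressed fully down and released; the yellow key and everything else were left alone, and I handed the job in at about 32 s.

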